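# Pack the gap of the spacer bed and hold the pusher closed

### The job

Lift the empty black bobbin off the aluminium spacer bed and put it in the blue bin, then stand orange spacer plates square and side by side on the bed between the steel end stop and the sprung pusher, adding plates until the gap closes: when you slide the pusher forward by its red handle, its sprung pad must bear on the plates with the red pointer inside the green zone at the end of its travel (with too few plates the pad meets nothing, with too many the pointer stays short of the green). Finish while still gripping the red handle, pushing so that the pad's spring is about half squeezed, and keep it held so that I can tighten the lock; do not disturb the cutters, the screwdriver or the jar.

Things in the scene. Friction and masses are not known exactly. Their poses are not given: they have to be found in the camera images.
- bed: Aluminium bed plate 250 x 70 x 20 mm, fixed to the bench; origin: centre of its underside, z up. Its +x axis is the direction in which the pusher slides towards the end stop. A small green band along each long edge of its top is the green zone, x = -17 to +5 mm.
- bed_top (a point): Centre of the bed's top face, 20 mm above the bench; axes as the bed's.
- pusher: Grey carriage sliding along the bed, 50 x 50 mm, top 45 mm above the bench, 30 mm ahead and 20 mm behind its origin, which lies on the bed's top under the handle. Origin at bed x = -90 mm when fully back (starts up to 8 mm ahead), -20 mm when stopped at the end of its travel. Friction about 1.5 N. Its pointer (red cross bar, 27.5 mm ahead of the origin) is in the green zone from -42 mm on.
- handle_top (a point): Centre of the top, 92 mm above the bench, of the pusher's red upright handle plate: 12 mm thick (bed's x), 36 mm wide (bed's y), 48 mm tall. Pinch it from above, fingers closing along the bed's x; it can be pushed and pulled. The pad's plate, 55 mm high, begins 46 mm ahead of its centre.
- pad (a joint): How far the pusher's sprung steel pad is pressed back into the carriage, m: 0 = free, 0.014 = fully squeezed; about 900 N/m, so half squeezed (0.007) is 6.3 N. The spring drives the pusher back when it is let go.
- pad_face (a point): Middle of the front face of the sprung pad (steel, 36 mm wide, top 55 mm above the bench), 40 mm above the bench. With the pad free it lies 54 mm ahead of the handle's centre; with the pusher fully back it is at bed x = -36 mm, at the end of the travel +34 mm.
- endstop: Dark steel end stop clamped on the bed (will not move in this job), 35 mm long, 36 mm wide, top 57 mm above the bench; origin on its face towards the pusher, at the bed's top. Its place on the bed differs every time: face at bed x = 40 to 76 mm.
- endstop_face (a point): Middle of the end stop's face towards the pusher, 40 mm above the bench.
- bobbin: Empty black plastic bobbin standing upright on the bed in the gap, 34 mm diameter, 54 mm tall, 28 to 56 g; its upper 22 mm is a full 34 mm disc to grip, below that a 24 mm grey core from 6 to 32 mm. Origin: centre of its underside, z up.
- bin: Blue open bin 150 x 150 x 55 mm, walls and floor 5 mm, fixed; origin: centre of its underside.
- spacer1: Orange spacer plate standing on the bench, all four alike: 20 mm thick (its x), 44 mm wide (its y), 40 mm tall, 45 to 70 g. Origin: centre of its underside, z up. It stands in the gap with its x along the bed's x; grip it across the 44 mm width (along its y).
- spacer2: Orange spacer plate standing on the bench, all four alike: 20 mm thick (its x), 44 mm wide (its y), 40 mm tall, 45 to 70 g. Origin: centre of its underside, z up. It stands in the gap with its x along the bed's x; grip it across the 44 mm width (along its y).
- spacer3: Orange spacer plate standing on the bench, all four alike: 20 mm thick (its x), 44 mm wide (its y), 40 mm tall, 45 to 70 g. Origin: centre of its underside, z up. It stands in the gap with its x along the bed's x; grip it across the 44 mm width (along its y).
- spacer4: Orange spacer plate standing on the bench, all four alike: 20 mm thick (its x), 44 mm wide (its y), 40 mm tall, 45 to 70 g. Origin: centre of its underside, z up. It stands in the gap with its x along the bed's x; grip it across the 44 mm width (along its y).
- cutters: Red-handled wire cutters lying on the bench, about 165 mm long; leave alone. Origin near the pivot.
- screwdriver: Screwdriver lying on the bench; leave alone.
- jar: White jar with yellow cap, 60 mm diameter, 75 mm tall, standing on the bench; leave alone. Origin: centre of its underside.
Not all that is in view belongs to the job. What is shaped like the spacer3 but purple is not meant. Several things have the shape of the bobbin; the one meant has the colours described above.

How it is judged:
On the way, in this order (a step that is already met when the one before it is completed fails the run):
1. the bobbin lies in the blue bin (x of bobbin in the frame of bin between -0.07 and 0.07 m and y of bobbin in the frame of bin between -0.07 and 0.07 m and z of bobbin in the frame of bin between -0.01 and 0.04 m and linear speed of bobbin below 0.05 m/s), for 0.2 s.
2. the pusher, held by its handle, presses the spacer plates against the end stop (value of joint pad between 0.004 and 0.0115 m and x of pusher in the frame of bed above -0.042 m and contact force between endstop and anything else above 1 N and contact force between the fingers and pusher above 1 N), for 0.2 s.
At the end, for the whole second after the job is handed in: Fingers grip the red handle; pad squeezed 4 to 11.5 mm, over 1 N on the end stop; pusher still and pointer in the green zone; bobbin in the blue bin; each spacer off the bed (centre 55 mm aside) or standing square on it (10 mm of its centre line, tilt 0.15, yaw 0.2 rad) (all of step 1 and all of step 2 and ((y of spacer1 in the frame of bed_top between -0.01 and 0.01 m and z of spacer1 in the frame of bed_top between -0.004 and 0.004 m and angle between spacer1's own z axis and vertical below 0.15 rad and angle between the x axis of spacer1 and the x axis of bed, either way round below 0.2 rad) or y of spacer1 in the frame of bed_top above 0.055 m or y of spacer1 in the frame of bed_top below -0.055 m or x of spacer1 in the frame of bed_top above 0.15 m or x of spacer1 in the frame of bed_top below -0.15 m) and ((y of spacer2 in the frame of bed_top between -0.01 and 0.01 m and z of spacer2 in the frame of bed_top between -0.004 and 0.004 m and angle between spacer2's own z axis and vertical below 0.15 rad and angle between the x axis of spacer2 and the x axis of bed, either way round below 0.2 rad) or y of spacer2 in the frame of bed_top above 0.055 m or y of spacer2 in the frame of bed_top below -0.055 m or x of spacer2 in the frame of bed_top above 0.15 m or x of spacer2 in the frame of bed_top below -0.15 m) and ((y of spacer3 in the frame of bed_top between -0.01 and 0.01 m and z of spacer3 in the frame of bed_top between -0.004 and 0.004 m and angle between spacer3's own z axis and vertical below 0.15 rad and angle between the x axis of spacer3 and the x axis of bed, either way round below 0.2 rad) or y of spacer3 in the frame of bed_top above 0.055 m or y of spacer3 in the frame of bed_top below -0.055 m or x of spacer3 in the frame of bed_top above 0.15 m or x of spacer3 in the frame of bed_top below -0.15 m) and ((y of spacer4 in the frame of bed_top between -0.01 and 0.01 m and z of spacer4 in the frame of bed_top between -0.004 and 0.004 m and angle between spacer4's own z axis and vertical below 0.15 rad and angle between the x axis of spacer4 and the x axis of bed, either way round below 0.2 rad) or y of spacer4 in the frame of bed_top above 0.055 m or y of spacer4 in the frame of bed_top below -0.055 m or x of spacer4 in the frame of bed_top above 0.15 m or x of spacer4 in the frame of bed_top below -0.15 m) and linear speed of pusher below 0.01 m/s); the arm keeps its last pose, push and grip.
It fails at once if the cutters is moved more than 30 mm (distance of cutters from where it was at the start of the episode above 0.03 m).
It fails at once if the screwdriver is moved more than 30 mm (distance of screwdriver from where it was at the start of the episode above 0.03 m).
It fails at once if the jar is moved more than 30 mm (distance of jar from where it was at the start of the episode above 0.03 m).
It also fails if it takes over 72 s, if anything falls off the work surface, if the arm or the gripper's body presses on something with over 40 N, if the wrist force passes 120 N, or if a joint passes its speed limit or range.

### The arm

A 6-joint arm with a two-finger parallel gripper is mounted at the origin on the work surface. World frame = base frame: x ahead of the robot, y to its left, z up, the work surface at z = 0. Lengths are in m, angles in rad, forces in N, time in s.
With the tool pointing down it reaches from about 0.35 to 0.975 m from the base axis. Payload 4.9 kg.
Tool frame: the origin (TCP) lies at the very end of the fingers, on their centre line; the grasp point (between the pads) lies 19 mm behind it (ctrl.pinch_z is the distance from the TCP to the grasp point, in m); z points along the fingers, y is the direction in which the jaws open and shut (so a half turn about z gives the same grasp; the last joint's range is limited). The gripper opens to 85 mm and grips with 20 to 120 N. Pads are 22 mm wide; open, the fingers measure 114 mm over their backs; the gripper's body (76 mm by 85 mm) begins 54 mm behind the grasp point. The pads swing forward as they close: fully open they stand 13 mm farther back than shut.
Start: joints at [1.182, 0.053, 1.613, -0, 1.476, -0.119], TCP at [0.167, 0.602, 0.231] pointing down, gripper open.
Joint ranges: [-3.01, 3.01], [-1.01, 2.22], [0.06, 2.58], [-1.02, 4.17], [0.09, 2.62], [-3.14, 3.14]. Speed limits (rad/s): [2.57, 2.57, 3.14, 3.14, 3.14, 3.14].

### API

Orientations are given as a rotation vector (axis times angle).
In Python, from station import ctrl gives the robot as it stands.
- The arm moves only by the tool carry_out, never from a script. Its argument "series" is a list of rows, each a list of 7 numbers: the shift along the world's x, y, z each as a share of 0.025 m, from -1 to 1, then the turn, a rotation vector about the world's x, y, z each as a share of 0.1 rad, from -1 to 1, then the opening, from 0 (shut) to 1 (fully open). A call has 1 to 12 rows; each row shifts and turns the commanded pose from where the row before left it; what a row does not reach is not made up. A row lasts 1/10 s, in which the tool goes at most 50 mm and 8.59 degrees, less where a joint would pass 70% of its speed; a pose out of reach is approached as far as the arm can. A call with a number of a shift or a turn outside -1 to 1 is refused whole. A call with a gripper value outside its range is refused whole. The fingers move at their own pace and stop on an object; "grip_force" is the grip in N (left out, the last holds). Time passes only in rows, so rows that do not move let the fingers close. It gives the time, the measured TCP pose, the force and the opening at its end, in the units of the state.
- ctrl.get_obs(): the state, without advancing time (a new reading comes with each control period).
- ctrl.get_image(name): name is "scene" or "side" or "wrist"; returns a dict with "frame" (384x512x3 uint8, blue, green, red), "fx", "fy", "cx", "cy" (pixels), "k1" (the pictures are not rectified: a ray, as slopes to the right and down, at radius r is drawn at 1 + k1 r^2 times it, then the intrinsics apply), "R" (3x3) and "t" (3): a world point X has camera coordinates R X + t; the wrist camera has in their place "hand_eye" (4x4, takes a point from camera to tool coordinates, whose origin is the TCP and whose axes are the flange's). Camera axes: x right, y down, z forward; pixel columns grow to the right and rows downward; lengths in m; the calibration is good to about 2 mm. A picture is of the moment at which its call begins: read the wrist's pose just before it. There is no depth.
- ctrl.finish_job(): hands the job in, once; it reports no verdict.
Trained networks look in a picture, given as the dict that the camera call returned (one of the last four; its "shot" number tells which), for a name from the list of things; names that differ only in an ending like _2 or _b are one class to them, and where a whole thing is asked for, a point or a joint stands for the part that bears it (a point fixed in the world has none). Each returns a list of dicts, best first, with "p" (0 to 1); they miss things now and then, are a little off and sometimes report something else, mostly with a low value. They report only what shows in the picture. A call takes as long as a camera call. They do not tell look-alikes from the thing itself.
- ctrl.trace(picture, name): "mask" (384x512 bool, what is visible of it) and "rect" ([left, top, width, height] as shares, 0 to 1, of the picture: columns of its width, rows of its height, round what is visible of it).
- ctrl.mark_of(picture, name): "position" ([column, row] as shares, 0 to 1, of the picture: columns of its width, rows of its height: a listed point, or the origin of a listed thing).
The state is a dict: "t": time; "q": joint angles; "dq": joint speeds; "effort": joint torques, N m; "tool_pos": TCP position; "tool_rot": TCP orientation; "contact_force": force on the tool from outside, world axes, zero at the start; "wrist_torque": the same for the moment, N m; "opening": finger opening in m.
Only numpy, scipy, OpenCV 4.12 (cv2) and the standard library are available. Lean on these libraries where they do the work, as an engineer would, in place of code of your own. Each camera call takes 0.05 s, during which the arm holds its last target.

## Working session

There is one attempt and no reset: what is moved stays moved. The work goes in short steps, Python scripts to look and compute and a tool call to move; the robot and the scene stay as the last step left them, time stands still between calls to the robot, and variables do not carry over. Pictures are saved under pics/ and viewed, and the job is handed in when it is done.

Besides the shell and the picture viewer there is one more tool, called by a JSON object that holds its "fn" and its "kwargs", one argument or row to a line. carry_out: Moves the arm, as the interface text tells. Shift numbers are shares of 0.025 m and turn numbers shares of 0.1 rad, none past 1 either way. Its arguments: {"type":"object","properties":{"series":{"type":"array"},"grip_force":{"type":"number"}},"required":["series"]}

```bash
mkdir -p pics; ls; cat > h.py <<'E'
import numpy as np, cv2
from station import ctrl
def save(p,n): cv2.imwrite('pics/'+n+'.png',p['frame'])
def K(p): return np.array([[p['fx'],0,p['cx']],[0,p['fy'],p['cy']],[0,0,1.]])
def pose(p,obs=None):
    if 'R' in p and p['R'] is not None: return np.array(p['R']),np.array(p['t'])
    he=np.array(p['hand_eye']); Rt=cv2.Rodrigues(np.array(obs['tool_rot'],float))[0]
    T=np.eye(4);T[:3,:3]=Rt;T[:3,3]=obs['tool_pos'];C=np.linalg.inv(T@he);return C[:3,:3],C[:3,3]
def ray(p,uv,obs=None):
    R,t=pose(p,obs)
    x=cv2.undistortPoints(np.array([[uv]],float),K(p),np.array([p['k1'],0,0,0,0.]))[0,0]
    return -R.T@t, R.T@np.array([x[0],x[1],1.])
def onz(p,uv,z,obs=None):
    c,d=ray(p,uv,obs); return c+d*(z-c[2])/d[2]
def proj(p,X,obs=None):
    R,t=pose(p,obs)
    return cv2.projectPoints(np.atleast_2d(np.array(X,float)),cv2.Rodrigues(R)[0],t,K(p),np.array([p['k1'],0,0,0,0.]))[0][:,0]
def tri(rs):
    A=np.zeros((3,3));b=np.zeros(3)
    for c,d in rs:
        d=d/np.linalg.norm(d);P=np.eye(3)-np.outer(d,d);A+=P;b+=P@c
    return np.linalg.solve(A,b)
E
python3 - <<'E'
from h import *
o=ctrl.get_obs();print(o)
names="bed bed_top handle_top pad_face endstop endstop_face bobbin bin spacer1 cutters screwdriver jar pusher".split()
for c in ('scene','side','wrist'):
    p=ctrl.get_image(c);save(p,c+'0');print(c,p['shot'],p['fx'],p['k1'])
    for n in names:
        r=ctrl.mark_of(p,n)
        for q in r[:6]:
            uv=np.array(q['position'])*[512,384]
            print(n,round(q['p'],2),uv.round(1),onz(p,uv,{'bed_top':.02,'handle_top':.092,'pad_face':.04,'endstop_face':.04,'bobbin':.02,'endstop':.02,'pusher':.02}.get(n,0),o).round(4))
E
```

```text
pics
{'t': 0.0, 'q': array([ 1.18204060e+00,  5.33515389e-02,  1.61430604e+00,  2.20649674e-05,
        1.47600312e+00, -1.19005741e-01]), 'dq': array([-1.16719683e-03, -6.90365178e-05,  8.03398731e-04,  6.73698348e-04,
        2.13556777e-03,  1.91239828e-05]), 'effort': array([ 4.92965264e-04, -3.93686628e+01, -3.70173705e+01, -9.13578810e-05,
        7.24778758e-03, -3.52950522e-06]), 'tool_pos': array([0.16631378, 0.60181369, 0.23005913]), 'tool_rot': array([-0.42236915, -3.11252341,  0.00313514]), 'contact_force': array([-0.19264501,  0.23682102, -0.14143329]), 'wrist_torque': array([ 0.03273283, -0.03551817,  0.05218022]), 'opening': 0.08570029894547185}
scene 1 396.51315047876466 0.026625877162135776
bed 0.62 [242.8 219.3] [ 0.5664 -0.0499  0.    ]
bed 0.31 [241.4 218. ] [ 0.5612 -0.0484  0.    ]
bed 0.29 [254.2 200. ] [0.5606 0.0162 0.    ]
bed_top 0.96 [241.9 215.7] [ 0.5658 -0.0512  0.02  ]
handle_top 0.66 [222.2 228.2] [ 0.5708 -0.1364  0.092 ]
pad_face 0.41 [233.5 221.3] [ 0.5638 -0.0849  0.04  ]
endstop 0.47 [253.3 200.4] [0.5664 0.0032 0.02  ]
endstop_face 0.73 [256.3 1
[... 1500 characters left out ...]
9 211.6] [ 0.5676 -0.0509  0.02  ]
bobbin 0.55 [291.2 216.8] [ 0.6467 -0.109   0.02  ]
spacer1 0.81 [247. 298.] [ 0.4339 -0.2793  0.    ]
spacer1 0.79 [271.8 332.6] [ 0.4462 -0.3854  0.    ]
spacer1 0.67 [175.8 205.7] [0.3793 0.0819 0.    ]
spacer1 0.61 [332.4 269.1] [ 0.6651 -0.2945  0.    ]
spacer1 0.59 [318.9 310.3] [ 0.5726 -0.3817  0.    ]
spacer1 0.5 [293.1 267.3] [ 0.5778 -0.2473  0.    ]
cutters 0.67 [176.4 206.1] [0.3803 0.0798 0.    ]
screwdriver 0.42 [254.9 213.8] [ 0.5699 -0.0408  0.    ]
jar 0.67 [283.2 139.4] [0.8005 0.2217 0.    ]
jar 0.17 [260.1 214.4] [ 0.5821 -0.0489  0.    ]
pusher 0.95 [271.1 235.6] [ 0.5664 -0.1453  0.02  ]
wrist 3 321.40100819569534 -0.08159209113846386
```

```bash
python3 -c "
import cv2,numpy as np
for c in ('scene','side'):
    i=cv2.imread(f'pics/{c}0.png');cv2.imwrite(f'pics/{c}0b.png',cv2.resize(i[90:384,90:420],(792,706))[:600] if 0 else cv2.resize(i[84:384,90:430],(680,600),interpolation=cv2.INTER_CUBIC))
"
```

```text
(no output)
```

View pics/scene0b.png

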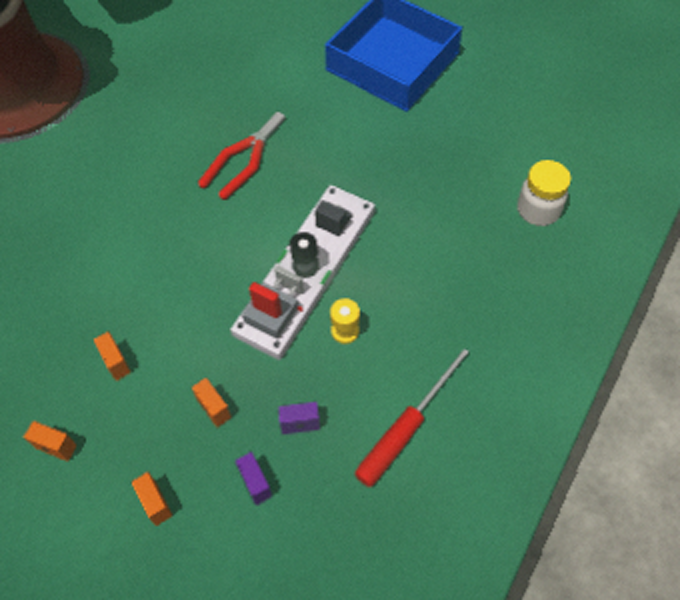

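View pics/side0b.png

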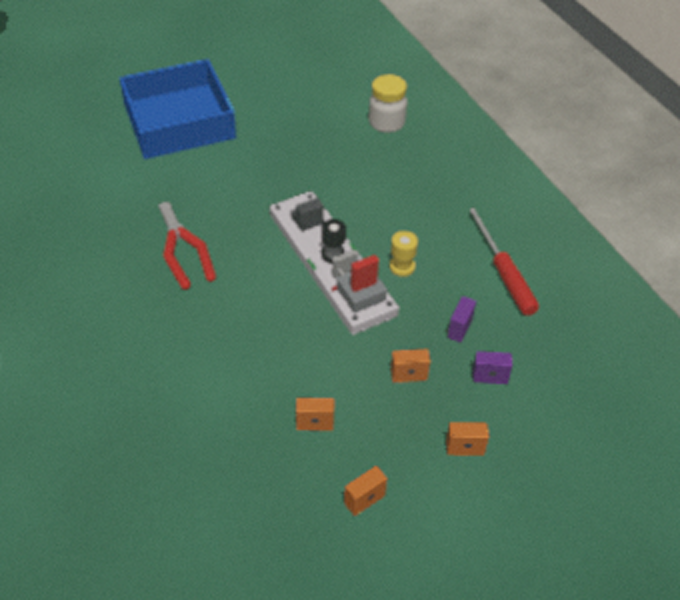

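View pics/wrist0.png

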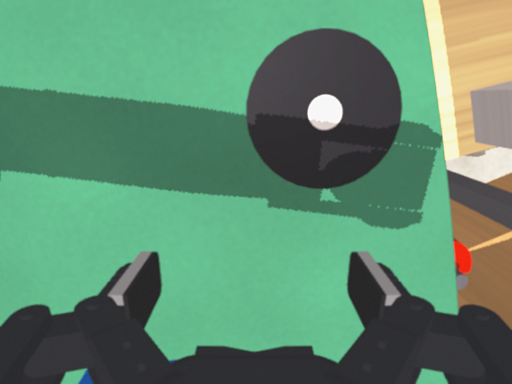

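The scene shows the bed running along world +y, with the black bobbin at zoom (303,250) and the handle at (265,298). There are four orange plates at lower left, two purple decoy plates and a yellow bobbin decoy. Next I'll fit the poses using the silhouettes in both views.

```bash
cat > fit.py <<'E'
from h import *
from scipy.optimize import minimize
def box(lx,ly,h,cx=0,cy=0,z0=0):
    return np.array([[cx+sx*lx/2,cy+sy*ly/2,z0+z] for sx in(-1,1) for sy in(-1,1) for z in(0,h)])
def place(P,x,y,a):
    c,s=np.cos(a),np.sin(a);return np.c_[x+c*P[:,0]-s*P[:,1],y+s*P[:,0]+c*P[:,1],P[:,2]]
S=4
def ras(p,X,obs=None,roi=None):
    x0,y0,w,h=roi
    q=(proj(p,X,obs)-[x0,y0]+.5)*S
    m=np.zeros((h*S,w*S),np.uint8);cv2.fillConvexPoly(m,cv2.convexHull(np.round(q*16).astype(np.int32)),255,shift=4);return m>0
def fit(views,parts,x0,st=(.006,.006,.15)):
    # views: (p,obs,mask) 
    V=[]
    for p,o,m in views:
        ys,xs=np.where(m);r=(max(xs.min()-15,0),max(ys.min()-15,0),xs.max()-xs.min()+30,ys.max()-ys.min()+30)
        mm=m[r[1]:r[1]+r[3],r[0]:r[0]+r[2]];r=(r[0],r[1],mm.shape[1],mm.shape[0])
        M=cv2.resize(mm.astype(np.float32),None,fx=S,fy=S,interpolation=cv2.INTER_LINEAR)>.5
        V.append((p,o,M,r))
    def f(v):
        e=0
        for p,o,M,r in V:
            R=np.zeros_like(M)
            for P in parts: R|=ras(p,place(P,*v),o,r)
            e+=(R^M).sum()/M.sum()
        return e
    x0=np.array(x0,float);best=None
    for k in range(3):
        sim=np.vstack([x0]+[x0+np.eye(3)[i]*st[i]*(1,-1,.5)[k] for i in range(3)])
        r=minimize(f,x0,method='Nelder-Mead',options=dict(initial_simplex=sim,xatol=1e-4,fatol=1e-4,maxiter=200))
        x0=r.x
    return r.x,r.fun
def orange(p):
    h=cv2.cvtColor(p['frame'],cv2.COLOR_BGR2HSV);return (h[...,0]>4)&(h[...,0]<19)&(h[...,1]>140)&(h[...,2]>50)
def comps(m,mn=60):
    n,l,s,c=cv2.connectedComponentsWithStats(m.astype(np.uint8));return [(l==i,c[i],s[i]) for i in range(1,n) if s[i][4]>mn]
E
python3 - <<'E'
from fit import *
p=ctrl.get_image('scene');q=ctrl.get_image('side')
import pickle;pickle.dump((p,q),open('v0.pkl','wb'))
cs=comps(orange(p));cq=comps(orange(q))
print([(c[1].round(),c[2][4]) for c in cs],[(c[1].round(),c[2][4]) for c in cq])
SP=box(.02,.044,.04)
for m,c,s in cs:
    X=onz(p,c,.02)
    if not .3<X[0]<.8: continue
    u=proj(q,X)[0]
    b=min(cq,key=lambda k:np.hypot(*(k[1]-u)))
    rs=[fit([(p,None,m),(q,None,b[0])],[SP],(X[0],X[1],a)) for a in (0,.8,1.57,-.8)]
    r=min(rs,key=lambda r:r[1]);print('sp',c.round(),r[0].round(4),round(r[1],3))
# bed: trace mask
for n in ('bed','bin','pusher','endstop'):
  for w in (p,q):
    for t in ctrl.trace(w,n)[:2]: print(n,round(t['p'],2),t['mask'].sum(),np.round(np.array(t['rect'])*[512,384,512,384]))
E
```

```text
[(array([497.,   8.]), np.int32(162)), (array([486.,  30.]), np.int32(61)), (array([ 73., 112.]), np.int32(84)), (array([ 81., 147.]), np.int32(84)), (array([145., 261.]), np.int32(209)), (array([195., 284.]), np.int32(231)), (array([115., 304.]), np.int32(283)), (array([165., 333.]), np.int32(263))] [(array([295., 266.]), np.int32(260)), (array([247., 290.]), np.int32(277)), (array([323., 303.]), np.int32(296)), (array([272., 329.]), np.int32(307))]
sp [145. 261.] [ 0.4353 -0.275   1.1395] 0.372
sp [195. 284.] [ 0.5728 -0.2605  1.189 ] 0.341
sp [115. 304.] [ 0.4444 -0.3888  1.7676] 0.333
sp [165. 333.] [ 0.5821 -0.3808  1.1554] 0.383
bed 0.58 2364 [203. 177.  75.  85.]
bed 0.72 1810 [227. 181.  64.  70.]
bin 0.9 2621 [253.  79.  67.  59.]
pusher 0.98 673 [212. 219.  31.  36.]
pusher 0.59 597 [257. 210.  25.  26.]
endstop 0.48 229 [248. 187.  18.  14.]
endstop 0.39 2266 [209. 176.  72.  89.]
endstop 0.66 205 [237. 187.  17.  12.]
endstop 0.31 462 [274. 119.  19.  32.]
```

{"fn": "carry_out", "kwargs": {
  "series": [
    [0.65,-1,0.16,0,0,-0.56,1],
    [0.65,-1,0.16,0,0,-0.56,1],
    [0.65,-1,0.16,0,0,-0.56,1],
    [0.65,-1,0.16,0,0,-0.56,1],
    [0.65,-1,0.16,0,0,-0.56,1],
    [0.65,-1,0.16,0,0,-0.56,1],
    [0.65,-1,0.16,0,0,-0.56,1],
    [0.65,-1,0.16,0,0,-0.56,1],
    [0.65,-1,0.16,0,0,-0.56,1],
    [0.65,-1,0.16,0,0,-0.56,1],
    [0.65,-1,0.16,0,0,-0.56,1],
    [0.65,-1,0.16,0,0,-0.56,1]
  ]
}}

```text
t: 3.8
tool_pos: [0.3621, 0.3013, 0.2797]
tool_rot: [1.428, 2.798, 0.001]
contact_force: [-0.1, -0.1, -0.3]
opening: 0.0856
```

{"fn": "carry_out", "kwargs": {
  "series": [
    [0.65,-1,0.16,0,0,-0.56,1],
    [0.65,-1,0.16,0,0,-0.56,1],
    [0.65,-1,0.16,0,0,-0.56,1],
    [0.65,-1,0.16,0,0,-0.56,1],
    [0.65,-1,0.16,0,0,-0.56,1],
    [0.65,-1,0.16,0,0,-0.56,1],
    [0.65,-1,0.16,0,0,-0.56,1],
    [0.65,-1,0.16,0,0,-0.56,1],
    [0.65,-1,0.16,0,0,-0.56,1],
    [0.65,-1,0.16,0,0,-0.56,1],
    [0.65,-1,0.16,0,0,-0.56,1],
    [0.65,-1,0.16,0,0,-0.56,1]
  ]
}}

```text
t: 5.0
tool_pos: [0.5571, 0.0012, 0.3276]
tool_rot: [2.271, 2.17, 0.0]
contact_force: [0.2, 0.2, 0.6]
opening: 0.0853
```

```bash
python3 - <<'E'
from fit import *
import pickle
o=ctrl.get_obs();p=ctrl.get_image('wrist');save(p,'w1');pickle.dump((p,o),open('w1.pkl','wb'))
print(o['t'],o['tool_pos'],cv2.Rodrigues(o['tool_rot'])[0].round(3),o['q'].round(2));print(p['hand_eye'])
for n,z in dict(bed_top=.02,handle_top=.092,pad_face=.04,endstop_face=.04,bobbin=.02,bed=0,pusher=.02,endstop=.02).items():
    for r in ctrl.mark_of(p,n)[:2]:
        uv=np.array(r['position'])*[512,384];print(n,round(r['p'],2),uv.round(1),onz(p,uv,z,o).round(4))
E
```

```text
5.0 [0.55712254 0.00122247 0.32755437] [[ 0.045  0.999  0.   ]
 [ 0.999 -0.045 -0.   ]
 [ 0.     0.    -1.   ]] [-0.13 -0.15  1.65  0.    1.64 -0.09]
[[ 7.13898853e-04 -9.59675823e-01 -2.81108174e-01  7.10497085e-02]
 [ 9.99999586e-01  5.26268995e-04  7.42955723e-04 -8.94174202e-04]
 [-5.65058128e-04 -2.81108587e-01  9.59675801e-01 -1.43051861e-01]
 [ 0.00000000e+00  0.00000000e+00  0.00000000e+00  1.00000000e+00]]
bed_top 0.81 [262.9 190. ] [ 0.5675 -0.0475  0.02  ]
bed_top 0.48 [269.3 267.7] [ 0.5729 -0.1736  0.02  ]
handle_top 0.73 [269.1 268.6] [ 0.5704 -0.1356  0.092 ]
pad_face 0.6 [268.8 218.6] [ 0.5739 -0.0846  0.04  ]
pad_face 0.58 [267.2 267.7] [ 0.5692 -0.1625  0.04  ]
endstop_face 0.91 [258.2 153.9] [0.5627 0.0083 0.04  ]
bobbin 0.81 [266.3 193.5] [ 0.5722 -0.0529  0.02  ]
bobbin 0.73 [317.9 211.1] [ 0.6478 -0.0834  0.02  ]
bed 0.58 [262.5 189.4] [ 0.5672 -0.0518  0.    ]
pusher 0.87 [270.4 246.1] [ 0.5756 -0.1367  0.02  ]
pusher 0.72 [393.1 241.4] [ 0.7662 -0.1385  0.02  ]
endstop 0.8 [260.1 155.6] [0.5654 0.0028 0.02  ]
```

View pics/w1.png

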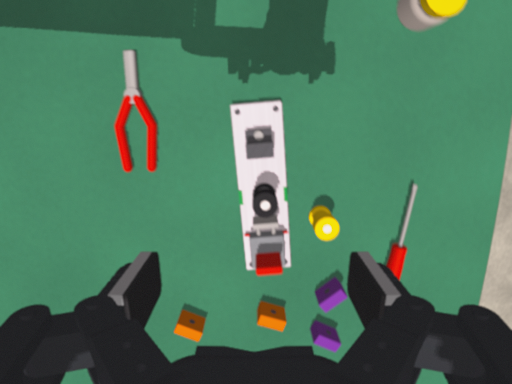

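The wrist view shows the bed from corner (231,101) to (290,268), the end stop at (260,143), the bobbin top at (265,203) and the handle top at (268,264). Next I'll fit the bed outline.

```bash
cat > bed.py <<'E'
from fit import *
import pickle
from scipy.optimize import least_squares
p,o=pickle.load(open('w1.pkl','rb'))
hsv=cv2.cvtColor(p['frame'],cv2.COLOR_BGR2HSV).astype(float)
g=np.where((hsv[...,2]>120)&(hsv[...,1]<60),255,0).astype(np.uint8)
sat=cv2.GaussianBlur(hsv[...,1],(0,0),.7)
# per-edge points: saturation crossing along normals, at model-predicted edges
def edgepts(v):
    out=[]
    L=[((-.125,.035),(.125,.035),(0,1)),((-.125,-.035),(.125,-.035),(0,-1)),((.125,-.035),(.125,.035),(1,0))]
    for a,b,n in L:
        for s in np.linspace(.06,.94,40):
            q=np.array(a)*(1-s)+np.array(b)*s
            ds=np.linspace(-.008,.008,65)
            P=place(np.c_[q[0]+ds*n[0],q[1]+ds*n[1],np.full(65,.02)],*v)
            uv=proj(p,P,o)
            val=cv2.remap(sat.astype(np.float32),uv[:,:1].astype(np.float32),uv[:,1:].astype(np.float32),cv2.INTER_LINEAR)[:,0]
            k=np.where((val[:-1]<75)&(val[1:]>=75))[0]
            if len(k)==1 and val[:10].mean()<60:
                out.append((ds[k[0]],n,place(np.array([[q[0],q[1],0]]),*v)[0],q))
    return out
v=np.array([.567,-.0485,1.61])
for it in range(5):
    e=edgepts(v)
    A=[];b=[]
    c,s=np.cos(v[2]),np.sin(v[2])
    for d,n,_,q in e:
        nw=np.array([c*n[0]-s*n[1],s*n[0]+c*n[1]])
        r=np.array([-(s*q[0]+c*q[1]),c*q[0]-s*q[1]])
        A.append([nw[0],nw[1],nw@r]);b.append(d)
    A=np.array(A);b=np.array(b)
    r=least_squares(lambda x:A@x-b,[0,0,0],loss='soft_l1',f_scale=.0005)
    v=v+r.x
print(v,len(e),np.std(b-A@r.x))
print('tot yaw',v[2])
bed=v
pickle.dump(bed,open('bed.pkl','wb'))
c,s=np.cos(v[2]),np.sin(v[2])
for n,X in dict(handle=(.5704,-.1356),pad=(.5739,-.0846),ef=(.5627,.0083),bob=(.5722,-.0529)).items():
    d=np.array(X)-v[:2];print(n,(c*d[0]+s*d[1]).round(4),(-s*d[0]+c*d[1]).round(4))
im=cv2.resize(p['frame'][90:290,200:330],None,fx=3,fy=3,interpolation=cv2.INTER_CUBIC)
def draw(P,col=(0,0,255)):
    q=(proj(p,place(np.array(P,float),*v),o)-[200,90]+.5)*3
    cv2.polylines(im,[np.round(q).astype(int)],True,col,1)
draw([(-.125,-.035,.02),(.125,-.035,.02),(.125,.035,.02),(-.125,.035,.02)])
for xe in (.04,.05,.06,.07): draw([(xe,-.018,.057),(xe,.018,.057)],(255,0,255))
for xe in (-.017,.005): draw([(xe,-.035,.02),(xe,-.025,.02)],(255,0,0))
cv2.imwrite('pics/bed1.png',im[:600])
E
python3 bed.py
```

```text
[ 0.56653251 -0.04682177  1.6082447 ] 116 0.001339097337339639
tot yaw 1.6082446983529017
handle -0.0889 -0.0005
pad -0.038 -0.0059
ef 0.0552 0.0018
bob -0.0063 -0.0054
```

View pics/bed1.png

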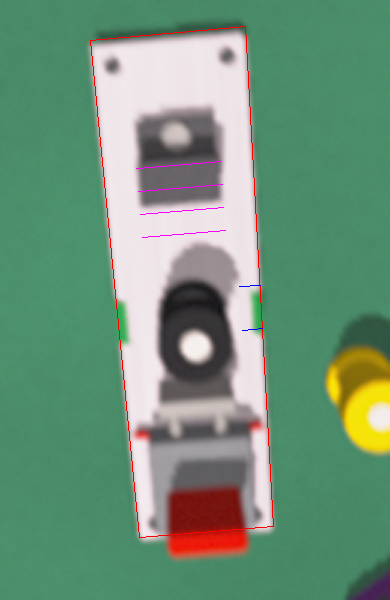

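```bash
python3 - <<'E'
from fit import *
import pickle
p,o=pickle.load(open('w1.pkl','rb'));P,Q=pickle.load(open('v0.pkl','rb'))
print(onz(p,(200+195/3-.3,90+346/3-.3),.074,o))
# bobbin top hole in scene/side zoom (scale2 off 90,84)
for w,uv in((P,(90+303/2,84+242/2)),(Q,(90+333/2,84+227/2))): print(onz(w,uv,.074))
# scene endstop etc
bn=ctrl.mark_of(P,'bin') if 0 else 0
for uv in [(90+388/2,84+-2/2),(90+462/2,84+38/2),(90+408/2,84+85/2),(90+327/2,84+45/2)]: print('bin rim',onz(P,uv,.055))
for uv in [(90+122/2,84+78/2),(90+207/2,84+62/2),(90+234/2,84+113/2),(90+142/2,84+133/2)]: print('bin rim side',onz(Q,uv,.055))
E
```

```text
[ 0.56806695 -0.05330548  0.074     ]
[ 0.56809036 -0.05154266  0.074     ]
[ 0.56881504 -0.05003578  0.074     ]
bin rim [0.43256378 0.40360844 0.055     ]
bin rim [0.57117067 0.3826061  0.055     ]
bin rim [0.54701971 0.25830194 0.055     ]
bin rim [0.40450085 0.26797219 0.055     ]
bin rim side [0.414696   0.41591645 0.055     ]
bin rim side [0.55531701 0.40021359 0.055     ]
bin rim side [0.54619363 0.25550777 0.055     ]
bin rim side [0.40173267 0.26845821 0.055     ]
```

{"fn": "carry_out", "kwargs": {
  "series": [
    [0.073,-0.355,-0.9,0,0,0.137,1],
    [0.073,-0.355,-0.9,0,0,0.137,1],
    [0.073,-0.355,-0.9,0,0,0.137,1],
    [0.073,-0.355,-0.9,0,0,0.137,1],
    [0.073,-0.355,-0.9,0,0,0.137,1],
    [0.073,-0.355,-0.9,0,0,0.137,1],
    [0,0,-0.9,0,0,0,0.8],
    [0,0,-0.9,0,0,0,0.8],
    [0,0,-0.9,0,0,0,0.8],
    [0,0,-0.9,0,0,0,0.8],
    [0,0,0,0,0,0,0.8]
  ]
}}

```text
t: 6.55
tool_pos: [0.5646, -0.0497, 0.0985]
tool_rot: [-2.172, -2.261, 0.006]
contact_force: [-0.4, 0.7, -0.3]
opening: 0.0683
```

```bash
python3 - <<'E'
from fit import *
import pickle
o=ctrl.get_obs();p=ctrl.get_image('wrist');save(p,'w2');pickle.dump((p,o),open('w2.pkl','wb'))
print(o['t'],o['tool_pos'],cv2.Rodrigues(o['tool_rot'])[0].round(3)[:,1])
E
```

```text
6.55 [ 0.56462449 -0.04965111  0.09849421] [ 0.999  0.04  -0.007]
```

View pics/w2.png

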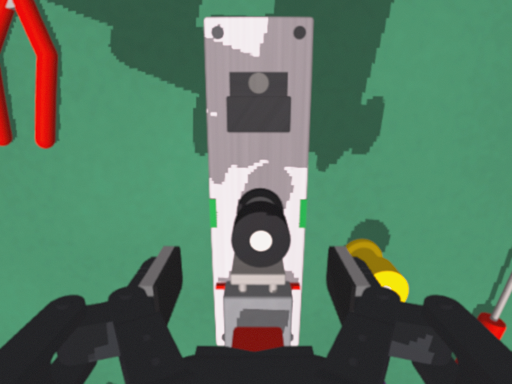

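```bash
python3 - <<'E'
from fit import *
import pickle
p,o=pickle.load(open('w2.pkl','rb'))
o2=ctrl.get_obs();print(o2['tool_pos'],o2['tool_rot'],o2['dq'].round(3))
for oo in (o,o2):
    print(onz(p,(260.5,239),.074,oo))
    # green bands outer corners, right x306.. left 209
    for uv in [(306,199),(305,227),(209,199),(210,227)]: print(uv,onz(p,uv,.02,oo).round(4))
    for uv in [(204,17),(313,18)]: print('far',onz(p,uv,.02,oo).round(4))
    print('es',onz(p,(227,132),.057,oo).round(4),onz(p,(290,132),.057,oo).round(4))
E
```

```text
[ 0.56604427 -0.05003127  0.1006889 ] [-2.17421732 -2.26312031  0.00307342] [-0.004 -0.028 -0.048 -0.002  0.001 -0.   ]
[ 0.56743997 -0.05129669  0.074     ]
(306, 199) [ 0.6005 -0.0421  0.02  ]
(305, 227) [ 0.6016 -0.0637  0.02  ]
(209, 199) [ 0.5307 -0.0451  0.02  ]
(210, 227) [ 0.5315 -0.0667  0.02  ]
far [0.5265 0.075  0.02  ]
far [0.5956 0.0772 0.02  ]
es [0.546 0.006 0.057] [0.5817 0.0075 0.057 ]
[ 0.56902354 -0.05265071  0.074     ]
(306, 199) [ 0.6026 -0.0432  0.02  ]
(305, 227) [ 0.6037 -0.065   0.02  ]
(209, 199) [ 0.5321 -0.0462  0.02  ]
(210, 227) [ 0.5329 -0.068   0.02  ]
far [0.5279 0.075  0.02  ]
far [0.5976 0.0773 0.02  ]
es [0.5474 0.0054 0.057 ] [0.5835 0.0069 0.057 ]
```

{"fn": "carry_out", "kwargs": {
  "series": [
    [0,0,-0.78,0,0,0,0.8],
    [0,0,-0.78,0,0,0,0.8],
    [0,0,-0.78,0,0,0,0.8],
    [0,0,0,0,0,0,0.8],
    [0,0,0,0,0,0,0],
    [0,0,0,0,0,0,0],
    [0,0,0,0,0,0,0],
    [0,0,0,0,0,0,0],
    [0,0,0,0,0,0,0]
  ],
  "grip_force": 30
}}

```text
t: 7.5
tool_pos: [0.569, -0.0512, 0.046]
tool_rot: [2.176, 2.263, 0.003]
contact_force: [-0.7, 0.0, 5.8]
opening: 0.0332
```

{"fn": "carry_out", "kwargs": {
  "series": [
    [0,0,0.9,0,0,0,0],
    [0,0,1,0,0,0,0],
    [0,0,1,0,0,0,0],
    [-0.21,0.96,0.3,0,0,0,0],
    [-0.21,0.96,0,0,0,0,0],
    [-0.21,0.96,0,0,0,0,0],
    [-0.21,0.96,0,0,0,0,0],
    [-0.21,0.96,0,0,0,0,0],
    [-0.21,0.96,0,0,0,0,0],
    [-0.21,0.96,0,0,0,0,0],
    [-0.21,0.96,0,0,0,0,0],
    [-0.21,0.96,0,0,0,0,0]
  ]
}}

```text
t: 8.7
tool_pos: [0.52, 0.1661, 0.1241]
tool_rot: [2.177, 2.264, 0.001]
contact_force: [1.0, -0.3, -0.1]
opening: 0.0333
```

{"fn": "carry_out", "kwargs": {
  "series": [
    [-0.21,0.96,0,0,0,0,0],
    [-0.21,0.96,0,0,0,0,0],
    [-0.21,0.96,0,0,0,0,0],
    [-0.21,0.96,0,0,0,0,0],
    [-0.21,0.96,0,0,0,0,0],
    [-0.21,0.96,0,0,0,0,0],
    [-0.21,0.96,0,0,0,0,0],
    [0,0,-0.8,0,0,0,0],
    [0,0,-0.8,0,0,0,0],
    [0,0,-0.6,0,0,0,0],
    [0,0,0,0,0,0,0]
  ]
}}

```text
t: 9.8
tool_pos: [0.4817, 0.3321, 0.066]
tool_rot: [-2.176, -2.263, 0.008]
contact_force: [0.5, 0.2, -0.4]
opening: 0.0329
```

```bash
python3 - <<'E'
from fit import *
import pickle
p=ctrl.get_image('side');save(p,'s3');q=ctrl.get_image('wrist');save(q,'w3')
i=p['frame'][90:290,100:400];cv2.imwrite('pics/s3b.png',np.hstack([cv2.resize(i,(450,300)),cv2.resize(q['frame'],(350,300))]))
E
```

```text
(no output)
```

View pics/s3b.png

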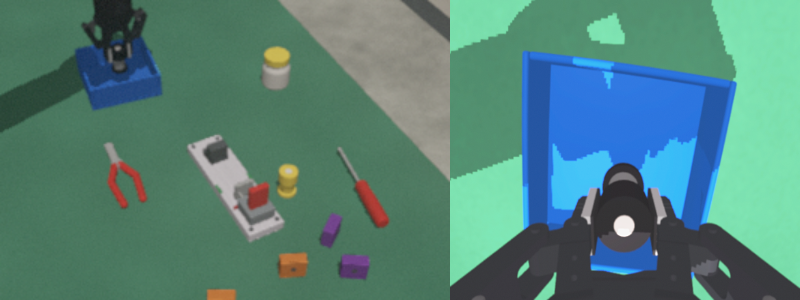

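{"fn": "carry_out", "kwargs": {
  "series": [
    [0,0.6,-0.3,0,0,0,0],
    [0,0,-0.5,0,0,0,0],
    [0,0,0,0,0,0,0.65],
    [0,0,0,0,0,0,0.65],
    [0,0,0,0,0,0,0.65],
    [0,0,1,0,0,0,0.65],
    [0,0,1,0,0,0,0.65],
    [0,-0.5,1,0,0,0,1]
  ]
}}

```text
t: 10.7
tool_pos: [0.4837, 0.3362, 0.1252]
tool_rot: [-2.176, -2.266, -0.001]
contact_force: [0.2, 0.6, -0.3]
opening: 0.0684
```

```bash
python3 - <<'E'
from fit import *
q=ctrl.get_image('wrist');save(q,'w4')
i=ctrl.get_image('scene');save(i,'sc4');cv2.imwrite('pics/w4b.png',np.hstack([cv2.resize(i['frame'][60:260,180:400],(440,400)),cv2.resize(q['frame'],(350,400))]))
E
```

```text
(no output)
```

View pics/w4b.png

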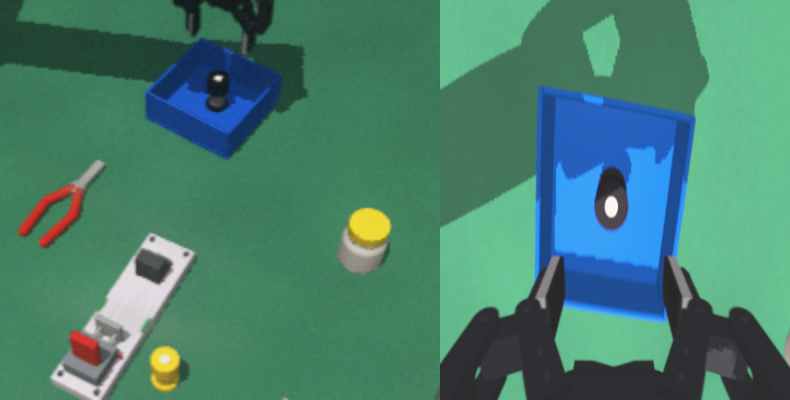

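{"fn": "carry_out", "kwargs": {
  "series": [
    [0.148,-0.994,0.125,0,0,-0.175,0.8],
    [0.148,-0.994,0.125,0,0,-0.175,0.8],
    [0.148,-0.994,0.125,0,0,-0.175,0.8],
    [0.148,-0.994,0.125,0,0,-0.175,0.8],
    [0.148,-0.994,0.125,0,0,-0.175,0.8],
    [0.148,-0.994,0.125,0,0,-0.175,0.8],
    [0.148,-0.994,0.125,0,0,-0.175,0.8],
    [0.148,-0.994,0.125,0,0,-0.175,0.8],
    [0.148,-0.994,0.125,0,0,-0.175,0.8],
    [0.148,-0.994,0.125,0,0,-0.175,0.8],
    [0.148,-0.994,0.125,0,0,-0.175,0.8],
    [0.148,-0.994,0.125,0,0,-0.175,0.8]
  ]
}}

```text
t: 12.0
tool_pos: [0.5277, 0.0365, 0.1608]
tool_rot: [-2.403, -2.022, 0.001]
contact_force: [0.4, 0.5, 0.1]
opening: 0.068
```

{"fn": "carry_out", "kwargs": {
  "series": [
    [0.148,-0.994,0.125,0,0,-0.175,0.8],
    [0.148,-0.994,0.125,0,0,-0.175,0.8],
    [0.148,-0.994,0.125,0,0,-0.175,0.8],
    [0.148,-0.994,0.125,0,0,-0.175,0.8],
    [0.148,-0.994,0.125,0,0,-0.175,0.8],
    [0.148,-0.994,0.125,0,0,-0.175,0.8],
    [0.148,-0.994,0.125,0,0,-0.175,0.8],
    [0.148,-0.994,0.125,0,0,-0.175,0.8],
    [0.148,-0.994,0.125,0,0,-0.175,0.8],
    [0.148,-0.994,0.125,0,0,-0.175,0.8],
    [0.148,-0.994,0.125,0,0,-0.175,0.8],
    [0.148,-0.994,0.125,0,0,-0.175,0.8]
  ]
}}

```text
t: 13.2
tool_pos: [0.5722, -0.2617, 0.1981]
tool_rot: [-2.602, -1.759, 0.0]
contact_force: [0.6, 0.0, 0.9]
opening: 0.0685
```

{"fn": "carry_out", "kwargs": {
  "series": [
    [0,0,0,0,0,0,0.8],
    [0,0,0,0,0,0,0.8]
  ]
}}

```text
t: 13.4
tool_pos: [0.572, -0.2608, 0.198]
tool_rot: [-2.601, -1.759, 0.0]
contact_force: [0.6, 0.8, -1.3]
opening: 0.0686
```

```bash
cat > sp.py <<'E'
from fit import *
import pickle,sys
n=sys.argv[1]
o=ctrl.get_obs();p=ctrl.get_image('wrist');save(p,n);pickle.dump((p,o),open(n+'.pkl','wb'))
R=cv2.Rodrigues(o['tool_rot'])[0];print(o['t'],o['tool_pos'],'jaw',np.arctan(R[1,1]/R[0,1]),'tilt',R[:2,2].round(4))
SP=box(.02,.044,.04)
for m,c,s in comps(orange(p),150):
    X=onz(p,c,.02,o)
    if s[0]<=0 or s[1]+s[3]>=384: print('cut',c,X); 
    rs=[fit([(p,o,m)],[SP],(X[0],X[1],a)) for a in (0,.8,1.57,-.8)]
    r=min(rs,key=lambda r:r[1]);print('sp',c.round(),s,r[0].round(4),round(r[1],3))
E
python3 sp.py w5
```

```text
13.4 [ 0.5720461  -0.2607918   0.19802817] jaw -0.381629468917149 tilt [-0.0008  0.0011]
sp [255. 178.] [ 232  164   47   28 1204] [ 0.5727 -0.2609 -1.9441] 0.059
sp [142. 235.] [ 117  219   51   33 1373] [ 0.4357 -0.2748  1.1411] 0.096
sp [303. 272.] [ 282  255   45   34 1311] [ 0.5821 -0.3805  1.1655] 0.091
sp [194. 316.] [ 172  293   44   47 1230] [ 0.4437 -0.3893  1.8167] 0.084
```

View pics/w5.png

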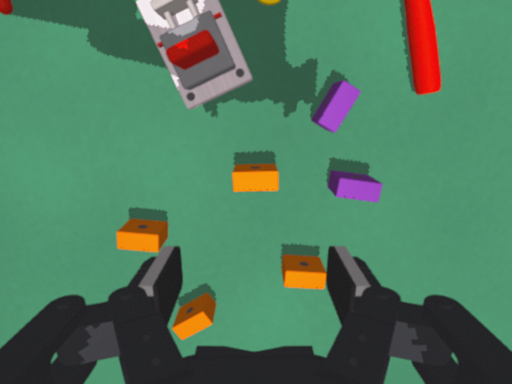

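The wrist view shows the target plate centred at (255,178), with the purple ones clear on the right. The single-view fits agree with the two-view fits to within 1 mm, so I'm descending and gripping.

{"fn": "carry_out", "kwargs": {
  "series": [
    [0.03,0,-0.93,0,0,0.09,0.8],
    [0,0,-0.93,0,0,0,0.8],
    [0,0,-0.93,0,0,0,0.8],
    [0,0,-0.93,0,0,0,0.8],
    [0,0,-0.93,0,0,0,0.8],
    [0,0,-0.93,0,0,0,0.8],
    [0,0,-0.93,0,0,0,0.8],
    [0,0,-0.93,0,0,0,0.8],
    [0,0,0,0,0,0,0.8],
    [0,0,0,0,0,0,0],
    [0,0,0,0,0,0,0],
    [0,0,0,0,0,0,0]
  ],
  "grip_force": 40
}}

```text
t: 14.65
tool_pos: [0.5744, -0.2613, 0.0149]
tool_rot: [2.591, 1.771, 0.002]
contact_force: [0.8, 0.2, -0.6]
opening: 0.0435
```

{"fn": "carry_out", "kwargs": {
  "series": [
    [0,0,0,0,0,0,0],
    [0,0,0,0,0,0,0]
  ]
}}

```text
t: 14.85
tool_pos: [0.5741, -0.2612, 0.0145]
tool_rot: [2.592, 1.771, 0.002]
contact_force: [-0.6, 0.7, 5.1]
opening: 0.0429
```

{"fn": "carry_out", "kwargs": {
  "series": [
    [0,0,0.9,0,0,0,0],
    [0,0,0.9,0,0,0,0],
    [0,0,0.9,0,0,0,0],
    [0,0.5,0.9,0,0,0,0],
    [0,0.5,0.9,0,0,0,0],
    [-0.035,0.912,0,0,0,0.411,0],
    [-0.035,0.912,0,0,0,0.411,0],
    [-0.035,0.912,0,0,0,0.411,0],
    [-0.035,0.912,0,0,0,0.411,0],
    [-0.035,0.912,0,0,0,0.411,0],
    [-0.035,0.912,0,0,0,0.411,0],
    [-0.035,0.912,0,0,0,0.411,0]
  ]
}}

```text
t: 16.05
tool_pos: [0.5665, -0.0753, 0.125]
tool_rot: [-2.311, -2.128, 0.0]
contact_force: [0.4, 0.4, -1.4]
opening: 0.0431
```

{"fn": "carry_out", "kwargs": {
  "series": [
    [-0.035,0.912,0,0,0,0.411,0],
    [-0.035,0.912,0,0,0,0.411,0],
    [-0.035,0.912,0,0,0,0.411,0],
    [0,0,0,0,0,0,0],
    [0,0,0,0,0,0,0],
    [0,0,0,0,0,0,0]
  ]
}}

```text
t: 16.65
tool_pos: [0.5643, -0.0085, 0.1252]
tool_rot: [2.179, 2.263, -0.001]
contact_force: [-0.1, 1.0, -0.0]
opening: 0.0435
```

```bash
python3 - <<'E'
from fit import *
import pickle
o=ctrl.get_obs();p=ctrl.get_image('wrist');save(p,'w6');pickle.dump((p,o),open('w6.pkl','wb'))
R=cv2.Rodrigues(o['tool_rot'])[0];print(o['t'],o['tool_pos'],'jaw',np.arctan(R[1,1]/R[0,1]),'tilt',R[:2,2].round(4))
E
```

```text
16.65 [ 0.56429523 -0.00852602  0.12519814] jaw 0.03815022095562792 tilt [-0.0002 -0.0004]
```

View pics/w6.png

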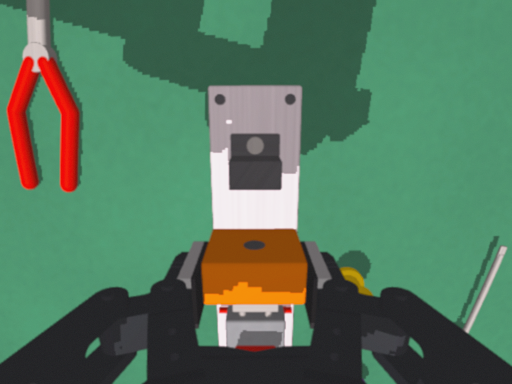

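```bash
cat > chk.py <<'E'
from fit import *
import pickle
p,o=pickle.load(open('w6.pkl','rb'))
for uv in [(208.5,87),(301,86.5),(214,228),(297.5,228)]: print('bed',onz(p,uv,.02,o).round(4))
for uv in [(229.5,189),(280.5,189)]: print('es top',onz(p,uv,.057,o).round(4),'bottom',onz(p,uv,.02,o).round(4))
im=p['frame'].copy()
for v in [(.567,-.049,1.609)]:
    for P in ([(-.125,-.035,.02),(.125,-.035,.02),(.125,.035,.02),(-.125,.035,.02)],[(.055,-.018,.057),(.055,.018,.057),(.09,.018,.057),(.09,-.018,.057)]):
        q=proj(p,place(np.array(P),*v),o);cv2.polylines(im,[np.round((q+.5)*16).astype(int)],True,(0,0,255),1,shift=4)
cv2.imwrite('pics/w6c.png',cv2.resize(im[60:260,160:360],(600,600),interpolation=cv2.INTER_CUBIC))
E
python3 chk.py
```

```text
bed [0.5268 0.0742 0.02  ]
bed [0.595  0.0772 0.02  ]
bed [ 0.5315 -0.037   0.02  ]
bed [ 0.6007 -0.0343  0.02  ]
es top [0.5463 0.0067 0.057 ] bottom [ 0.5438 -0.0031  0.02  ]
es top [0.5809 0.008  0.057 ] bottom [ 0.5845 -0.0015  0.02  ]
```

View pics/w6c.png

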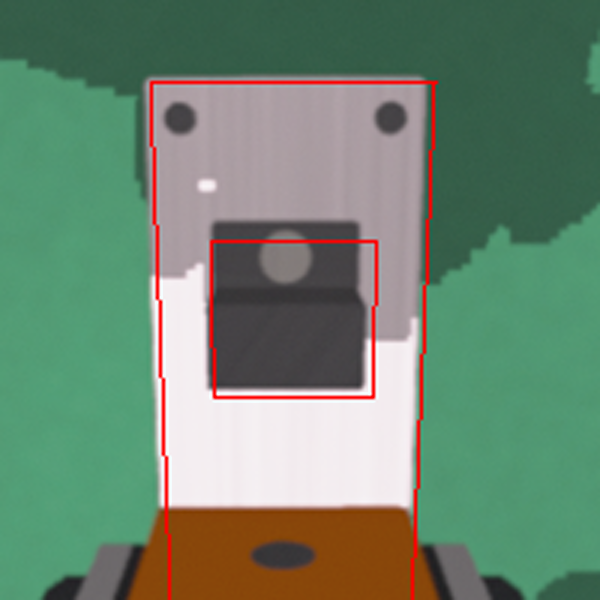

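{"fn": "carry_out", "kwargs": {
  "series": [
    [0,0,-0.9,0,0,0,0],
    [0,0,-0.9,0,0,0,0],
    [0,0,-0.9,0,0,0,0],
    [0,0,-0.6,0,0,0,0],
    [0,0,-0.27,0,0,0,0],
    [0,0,0,0,0,0,0],
    [0,0,0,0,0,0,0]
  ]
}}

```text
t: 17.4
tool_pos: [0.5651, -0.0081, 0.0368]
tool_rot: [2.177, 2.263, 0.001]
contact_force: [-0.5, -0.2, -1.8]
opening: 0.0429
```

{"fn": "carry_out", "kwargs": {
  "series": [
    [0,0,-0.07,0,0,0,0],
    [0,0,0,0,0,0,0.8],
    [0,0,0,0,0,0,0.8],
    [0,0,0,0,0,0,0.8],
    [0,0,0.5,0,0,0,0.8],
    [0,0,1,0,0,0,0.8],
    [0,0,1,0,0,0,0.8],
    [0,0,1,0,0,0,0.8],
    [0,0,0.5,0,0,0,0.8],
    [0,0,0,0,0,0,0.8]
  ]
}}

```text
t: 18.4
tool_pos: [0.5661, -0.008, 0.1375]
tool_rot: [2.174, 2.261, 0.005]
contact_force: [0.5, -0.0, -0.3]
opening: 0.0683
```

```bash
python3 sp.py w7
```

```text
18.4 [ 0.56608834 -0.00798113  0.13748293] jaw 0.03932000038230332 tilt [ 0.0054 -0.0008]
sp [252. 203.] [ 222  184   60   36 1896] [ 0.5648 -0.0147 -1.5346] 0.154
```

View pics/w7.png

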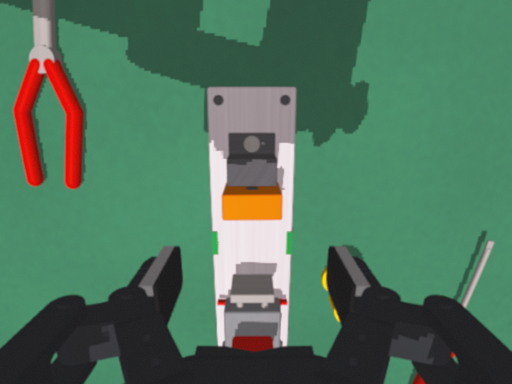

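The plate stands square on the bed at (252,203), just ahead of the end stop. On to the next plate.

{"fn": "carry_out", "kwargs": {
  "series": [
    [-0.471,-0.971,0,0,0,-0.426,0.8],
    [-0.471,-0.971,0,0,0,-0.426,0.8],
    [-0.471,-0.971,0,0,0,-0.426,0.8],
    [-0.471,-0.971,0,0,0,-0.426,0.8],
    [-0.471,-0.971,0,0,0,-0.426,0.8],
    [-0.471,-0.971,0,0,0,-0.426,0.8],
    [-0.471,-0.971,0,0,0,-0.426,0.8],
    [-0.471,-0.971,0,0,0,-0.426,0.8],
    [-0.471,-0.971,0,0,0,-0.426,0.8],
    [-0.471,-0.971,0,0,0,-0.426,0.8],
    [-0.471,-0.971,0,0,0,-0.426,0.8],
    [0,0,0,0,0,0,0.8]
  ]
}}

```text
t: 19.65
tool_pos: [0.4329, -0.2762, 0.1324]
tool_rot: [-2.645, -1.691, 0.002]
contact_force: [-0.4, 0.1, 1.1]
opening: 0.0681
```

{"fn": "carry_out", "kwargs": {
  "series": [
    [0,0,0,0,0,0,0.8],
    [0,0,0,0,0,0,0.8]
  ]
}}

```text
t: 19.85
tool_pos: [0.4346, -0.2738, 0.1332]
tool_rot: [-2.641, -1.697, 0.0]
contact_force: [0.9, -0.5, -0.2]
opening: 0.0685
```

```bash
python3 sp.py w8
```

```text
19.85 [ 0.43458412 -0.27376515  0.13322563] jaw -0.4284808317554292 tilt [-0.0013  0.0016]
sp [257. 196.] [ 229  177   58   37 1921] [ 0.4361 -0.2746  1.1157] 0.071
sp [457. 234.] [ 421  215   74   38 2178] [ 0.5821 -0.3804  1.0625] 0.069
sp [313. 302.] [ 290  270   48   61 1714] [ 0.4438 -0.3892  1.7179] 0.307
```

View pics/w8.png

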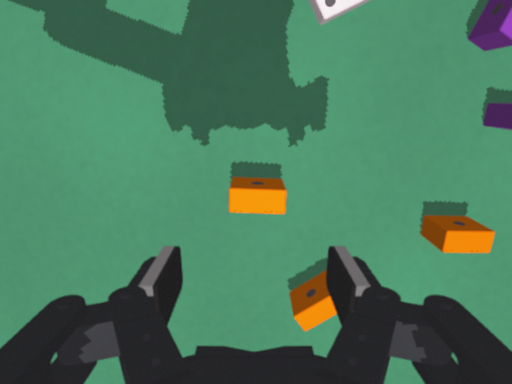

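{"fn": "carry_out", "kwargs": {
  "series": [
    [0.06,-0.03,-0.97,0,0,-0.12,0.8],
    [0,0,-0.97,0,0,0,0.8],
    [0,0,-0.97,0,0,0,0.8],
    [0,0,-0.97,0,0,0,0.8],
    [0,0,-0.97,0,0,0,0.8],
    [0,0,0,0,0,0,0.8],
    [0,0,0,0,0,0,0],
    [0,0,0,0,0,0,0],
    [0,0,0,0,0,0,0],
    [0,0,0,0,0,0,0],
    [0,0,0,0,0,0,0]
  ]
}}

```text
t: 21.0
tool_pos: [0.4373, -0.2763, 0.0146]
tool_rot: [2.652, 1.68, 0.002]
contact_force: [1.0, 0.4, 4.6]
opening: 0.0432
```

{"fn": "carry_out", "kwargs": {
  "series": [
    [0,0,0.9,0,0,0,0],
    [0,0,0.9,0,0,0,0],
    [0,0,0.9,0,0,0,0],
    [0,0,0.9,0,0,0,0],
    [0,0,0.9,0,0,0,0],
    [0.4655,0.885,0,0,0,0.436,0],
    [0.4655,0.885,0,0,0,0.436,0],
    [0.4655,0.885,0,0,0,0.436,0],
    [0.4655,0.885,0,0,0,0.436,0],
    [0.4655,0.885,0,0,0,0.436,0],
    [0.4655,0.885,0,0,0,0.436,0],
    [0.4655,0.885,0,0,0,0.436,0]
  ]
}}

```text
t: 22.2
tool_pos: [0.5178, -0.1197, 0.1252]
tool_rot: [-2.365, -2.067, 0.001]
contact_force: [0.7, 0.8, -0.7]
opening: 0.0432
```

{"fn": "carry_out", "kwargs": {
  "series": [
    [0.4655,0.885,0,0,0,0.436,0],
    [0.4655,0.885,0,0,0,0.436,0],
    [0.4655,0.885,0,0,0,0.436,0],
    [0.4655,0.885,0,0,0,0.436,0],
    [0,0,0,0,0,0,0],
    [0,0,0,0,0,0,0],
    [0,0,0,0,0,0,0]
  ]
}}

```text
t: 22.9
tool_pos: [0.5638, -0.0328, 0.1252]
tool_rot: [-2.179, -2.262, 0.001]
contact_force: [0.7, 0.6, -0.4]
opening: 0.043
```

```bash
python3 sp.py w9
```

```text
22.9 [ 0.56377986 -0.03276264  0.12522282] jaw 0.03729507807401345 tilt [-0.0008 -0.0003]
sp [257. 173.] [ 226  155   64   37 2247] [ 0.5645 -0.0121  1.6087] 0.066
sp [254. 265.] [ 201  226  107   76 7310] [ 0.5822 -0.0953 -1.0163] 0.676
```

View pics/w9.png

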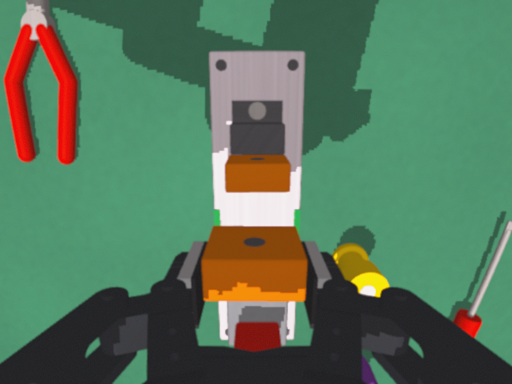

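{"fn": "carry_out", "kwargs": {
  "series": [
    [0.05,0,-0.9,0,0,0,0],
    [0,0,-0.9,0,0,0,0],
    [0,0,-0.9,0,0,0,0],
    [0,0,-0.6,0,0,0,0],
    [0,0,-0.27,0,0,0,0],
    [0,0,-0.05,0,0,0,0],
    [0,0,0,0,0,0,0],
    [0,0,0,0,0,0,0]
  ]
}}

```text
t: 23.75
tool_pos: [0.5662, -0.0324, 0.0358]
tool_rot: [2.178, 2.262, 0.001]
contact_force: [0.3, 0.1, -0.6]
opening: 0.0434
```

{"fn": "carry_out", "kwargs": {
  "series": [
    [0,0,-0.03,0,0,0,0],
    [0,0,0,0,0,0,0.8],
    [0,0,0,0,0,0,0.8],
    [0,0,0,0,0,0,0.8],
    [0,0,0.5,0,0,0,0.8],
    [0,0,1,0,0,0,0.8],
    [0,0,1,0,0,0,0.8],
    [0,0,1,0,0,0,0.8],
    [0,0,1,0,0,0,0.8],
    [0,0,0.5,0,0,0,0.8],
    [0,0,0,0,0,0,0.8]
  ]
}}

```text
t: 24.85
tool_pos: [0.5672, -0.0324, 0.1625]
tool_rot: [2.175, 2.26, 0.005]
contact_force: [0.2, -0.1, -0.2]
opening: 0.0684
```

```bash
python3 sp.py w10; python3 -c "
from h import *
print(ctrl.get_obs()['q'].round(2))"
```

```text
24.85 [ 0.56718375 -0.03244378  0.16247006] jaw 0.03826460115653682 tilt [ 0.0053 -0.001 ]
sp [252. 178.] [ 225  149   55   58 3099] [ 0.5654 -0.0363  1.6042] 0.468
[-0.19 -0.03  1.82 -0.    1.35 -0.23]
```

View pics/w10.png

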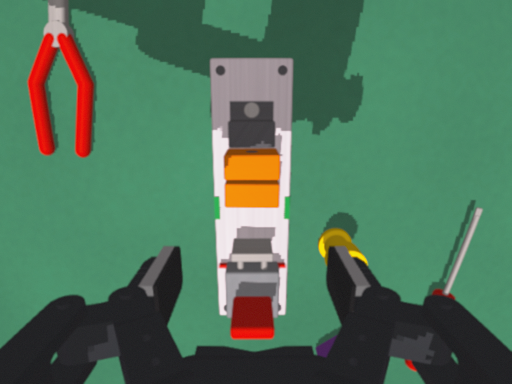

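{"fn": "carry_out", "kwargs": {
  "series": [
    [0,-0.26,0,0,0,-0.98,0.5],
    [0,-0.26,0,0,0,-0.98,0.5],
    [0,-0.26,0,0,0,-0.98,0.5],
    [0,-0.26,0,0,0,-0.98,0.5],
    [0,-0.26,0,0,0,-0.98,0.5],
    [0,-0.26,0,0,0,-0.98,0.5],
    [0,-0.26,0,0,0,-0.98,0.5],
    [0,-0.26,0,0,0,-0.98,0.5],
    [0,-0.26,0,0,0,-0.98,0.5],
    [0,-0.26,0,0,0,-0.98,0.5],
    [0,-0.26,0,0,0,-0.98,0.5],
    [0,-0.26,0,0,0,-0.98,0.5]
  ]
}}

```text
t: 26.1
tool_pos: [0.5643, -0.11, 0.1568]
tool_rot: [-3.068, -0.668, 0.005]
contact_force: [0.1, 0.1, 0.5]
opening: 0.0428
```

{"fn": "carry_out", "kwargs": {
  "series": [
    [0,-0.26,0,0,0,-0.98,0.5],
    [0,-0.26,0,0,0,-0.98,0.5],
    [0,-0.26,0,0,0,-0.98,0.5],
    [0.1,-0.26,0,0,0,-0.98,0.5],
    [0,0,0,0,0,0,0.5],
    [0,0,0,0,0,0,0.5]
  ]
}}

```text
t: 26.7
tool_pos: [0.5672, -0.1358, 0.1577]
tool_rot: [-3.14, -0.067, 0.004]
contact_force: [-0.1, 0.1, -0.2]
opening: 0.0424
```

```bash
python3 - <<'E'
from fit import *
import pickle
p,o=pickle.load(open('w10.pkl','rb'));print('prev',onz(p,(253,329),.092,o))
o=ctrl.get_obs();p=ctrl.get_image('wrist');save(p,'w11');pickle.dump((p,o),open('w11.pkl','wb'))
R=cv2.Rodrigues(o['tool_rot'])[0];print(o['t'],o['tool_pos'],'jaw',np.arctan2(R[1,1],R[0,1]),'tilt',R[:2,2].round(4))
for n,z in dict(handle_top=.092,pad_face=.04).items():
    for r in ctrl.mark_of(p,n)[:2]:
        uv=np.array(r['position'])*[512,384];print(n,round(r['p'],2),uv.round(1),onz(p,uv,z,o).round(4))
E
```

```text
prev [ 0.56996014 -0.13261092  0.092     ]
26.7 [ 0.56722643 -0.13583618  0.15765605] jaw -1.527997778585846 tilt [-0.0026  0.0011]
handle_top 0.86 [257.7 208.2] [ 0.5698 -0.1386  0.092 ]
handle_top 0.43 [495.  176.7] [ 0.5998 -0.303   0.092 ]
pad_face 0.71 [191.1 189.7] [ 0.5666 -0.0832  0.04  ]
pad_face 0.24 [ 89.6 189.7] [0.5629 0.005  0.04  ]
```

View pics/w11.png

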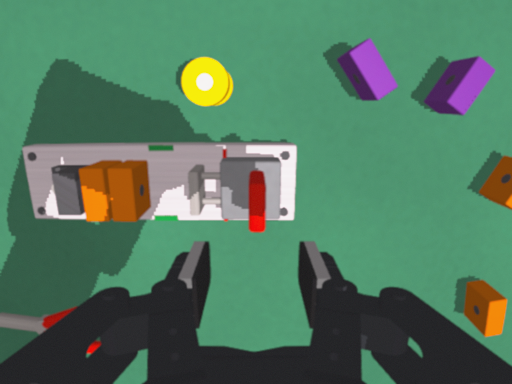

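{"fn": "carry_out", "kwargs": {
  "series": [
    [0.1,-0.03,-1,0,0,0,0.5],
    [0,0,-1,0,0,0,0.5],
    [0,0,-1,0,0,0,0.5],
    [0,0,-0.95,0,0,0,0.5],
    [0,0,0,0,0,0,0.5],
    [0,0,0,0,0,0,0.5],
    [0,0,0,0,0,0,0],
    [0,0,0,0,0,0,0],
    [0,0,0,0,0,0,0],
    [0,0,0,0,0,0,0]
  ]
}}

```text
t: 27.85
tool_pos: [0.5718, -0.1374, 0.0626]
tool_rot: [3.14, 0.064, 0.004]
contact_force: [-0.2, -0.4, 5.5]
opening: 0.0114
```

```bash
python3 - <<'E'
from fit import *
import pickle
o=ctrl.get_obs();p=ctrl.get_image('wrist');save(p,'w12');pickle.dump((p,o),open('w12.pkl','wb'));print(o['tool_pos'],o['contact_force'],o['opening'])
E
```

```text
[ 0.57179124 -0.13736302  0.0625876 ] [-0.2217719  -0.38178907  5.54433193] 0.011424454911230623
```

View pics/w12.png

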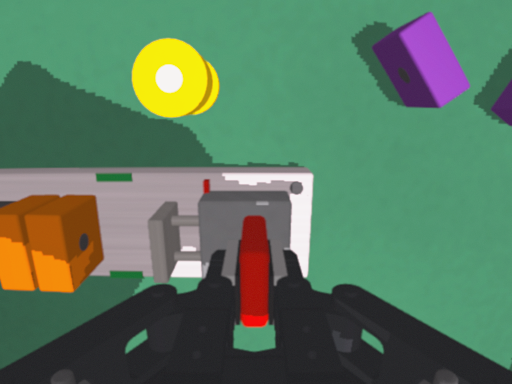

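{"fn": "carry_out", "kwargs": {
  "series": [
    [-0.009,0.2,0,0,0,0,0],
    [-0.009,0.2,0,0,0,0,0],
    [-0.009,0.2,0,0,0,0,0],
    [-0.009,0.2,0,0,0,0,0],
    [-0.009,0.2,0,0,0,0,0],
    [-0.009,0.2,0,0,0,0,0],
    [-0.009,0.2,0,0,0,0,0],
    [-0.009,0.2,0,0,0,0,0],
    [-0.009,0.2,0,0,0,0,0],
    [0,0,0,0,0,0,0]
  ],
  "grip_force": 50
}}

```text
t: 28.9
tool_pos: [0.57, -0.092, 0.0626]
tool_rot: [3.14, 0.065, 0.005]
contact_force: [-0.3, 0.5, 5.8]
opening: 0.0113
```

```bash
python3 - <<'E'
from fit import *
import pickle
o=ctrl.get_obs();p=ctrl.get_image('wrist');save(p,'w13');pickle.dump((p,o),open('w13.pkl','wb'));print(o['tool_pos'],o['contact_force'],o['opening'])
E
```

```text
[ 0.56999361 -0.0920314   0.06261615] [-0.33198588  0.52102473  5.8487568 ] 0.01132986748091855
```

View pics/w13.png

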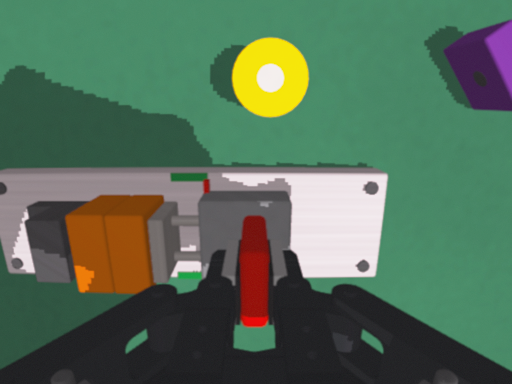

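The plates are now touching each other and the pad, and they almost touch the end stop. The pointer (207,186) is just entering the green. I'll advance in small steps and watch the force.

{"fn": "carry_out", "kwargs": {
  "series": [
    [-0.006,0.15,0,0,0,0,0],
    [0,0,0,0,0,0,0],
    [0,0,0,0,0,0,0]
  ]
}}

```text
t: 29.25
tool_pos: [0.5699, -0.0888, 0.0626]
tool_rot: [3.139, 0.064, 0.005]
contact_force: [0.0, -0.9, 5.3]
opening: 0.0114
```

{"fn": "carry_out", "kwargs": {
  "series": [
    [-0.003,0.08,0,0,0,0,0],
    [0,0,0,0,0,0,0],
    [0,0,0,0,0,0,0]
  ]
}}

```text
t: 29.55
tool_pos: [0.5698, -0.0871, 0.0627]
tool_rot: [3.139, 0.064, 0.005]
contact_force: [0.2, -0.8, 5.6]
opening: 0.0111
```

{"fn": "carry_out", "kwargs": {
  "series": [
    [-0.003,0.08,0,0,0,0,0],
    [0,0,0,0,0,0,0],
    [0,0,0,0,0,0,0]
  ]
}}

```text
t: 29.85
tool_pos: [0.5697, -0.0852, 0.0626]
tool_rot: [3.139, 0.064, 0.005]
contact_force: [-0.0, -1.8, 4.8]
opening: 0.011
```

```bash
python3 - <<'E'
from fit import *
import pickle
o=ctrl.get_obs();p=ctrl.get_image('wrist');save(p,'w14');pickle.dump((p,o),open('w14.pkl','wb'));print(o['tool_pos'],o['contact_force'],o['opening'])
E
```

```text
[ 0.5697458  -0.08522797  0.06264441] [-0.00946435 -1.83599839  4.77760246] 0.010979750218229722
```

View pics/w14.png

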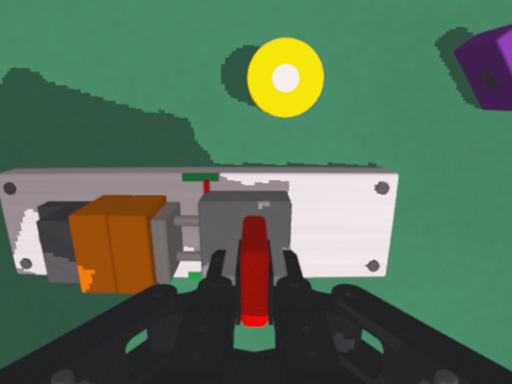

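{"fn": "carry_out", "kwargs": {
  "series": [
    [-0.003,0.08,0,0,0,0,0],
    [0,0,0,0,0,0,0],
    [0,0,0,0,0,0,0]
  ]
}}

```text
t: 30.2
tool_pos: [0.5697, -0.0834, 0.0626]
tool_rot: [3.138, 0.064, 0.005]
contact_force: [-0.6, -3.5, 5.7]
opening: 0.0114
```

{"fn": "carry_out", "kwargs": {
  "series": [
    [-0.003,0.08,0,0,0,0,0],
    [0,0,0,0,0,0,0],
    [0,0,0,0,0,0,0]
  ]
}}

```text
t: 30.5
tool_pos: [0.5696, -0.0817, 0.0626]
tool_rot: [3.138, 0.064, 0.005]
contact_force: [-0.9, -4.9, 5.3]
opening: 0.0113
```

{"fn": "carry_out", "kwargs": {
  "series": [
    [-0.002,0.05,0,0,0,0,0],
    [0,0,0,0,0,0,0],
    [0,0,0,0,0,0,0]
  ]
}}

```text
t: 30.8
tool_pos: [0.5696, -0.0809, 0.0626]
tool_rot: [3.137, 0.064, 0.005]
contact_force: [0.2, -5.6, 4.1]
opening: 0.0112
```

```bash
python3 - <<'E'
from fit import *
import pickle
o=ctrl.get_obs();p=ctrl.get_image('wrist');save(p,'w15');pickle.dump((p,o),open('w15.pkl','wb'));print(o['tool_pos'],o['contact_force'],o['opening'])
a=[pickle.load(open(f'w{k}.pkl','rb'))[0]['frame'][160:310,0:330] for k in (13,14,15)]
cv2.imwrite('pics/cmp.png',cv2.resize(np.vstack(a),None,fx=1.33,fy=1.33))
# pad front to carriage distance, row 230 profile shift by template match of pad plate+plate edge
t0=pickle.load(open('w12.pkl','rb'))[0]['frame']
T=t0[205:280,150:178]
for k in (12,13,14,15):
    f=pickle.load(open(f'w{k}.pkl','rb'))[0]['frame']
    r=cv2.matchTemplate(cv2.GaussianBlur(f[203:282,140:205],(0,0),1),cv2.GaussianBlur(T,(0,0),1),cv2.TM_CCOEFF_NORMED);print(k,cv2.minMaxLoc(r)[1::2])
E
```

```text
[ 0.56955189 -0.0808712   0.06262769] [ 0.17814839 -5.6229902   4.14611859] 0.011185791188768175
12 (0.9970859289169312, (10, 2))
13 (0.6801974773406982, (11, 1))
14 (0.7012107372283936, (14, 2))
15 (0.6648498773574829, (21, 2))
```

View pics/cmp.png

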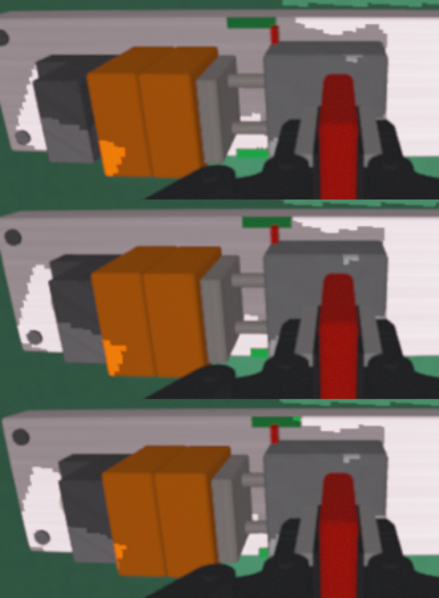

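{"fn": "carry_out", "kwargs": {
  "series": [
    [-0.003,0.09,0,0,0,0,0],
    [0,0,0,0,0,0,0],
    [0,0,0,0,0,0,0],
    [0,0,0,0,0,0,0],
    [0,0,0,0,0,0,0]
  ]
}}

```text
t: 31.35
tool_pos: [0.5695, -0.0789, 0.0626]
tool_rot: [3.137, 0.064, 0.005]
contact_force: [-0.4, -6.9, 5.2]
opening: 0.0113
```

```bash
python3 - <<'E'
from fit import *
import pickle
o=ctrl.get_obs();p=ctrl.get_image('wrist');save(p,'w16');print(o['tool_pos'],o['contact_force'],o['opening'],o['dq'].round(3))
s=ctrl.get_image('side');c=ctrl.get_image('scene')
cv2.imwrite('pics/fin.png',np.vstack([cv2.resize(p['frame'][150:310,0:400],(800,320)),np.hstack([cv2.resize(s['frame'][100:320,130:350],(280,280)),cv2.resize(s['frame'][170:260,210:300],(240,280)),cv2.resize(c['frame'][70:280,190:400],(280,280))])]))
T=pickle.load(open('w12.pkl','rb'))[0]['frame'][205:280,150:178]
r=cv2.matchTemplate(cv2.GaussianBlur(p['frame'][203:282,140:205],(0,0),1),cv2.GaussianBlur(T,(0,0),1),cv2.TM_CCOEFF_NORMED);print(cv2.minMaxLoc(r)[1::2])
SP=box(.02,.044,.04)
E
```

```text
[ 0.56949013 -0.07889829  0.06264979] [-0.35317481 -6.91640586  5.23550856] 0.011290172593538034 [-0.     0.002  0.002 -0.001  0.001  0.001]
(0.6417294144630432, (25, 1))
```

View pics/fin.png

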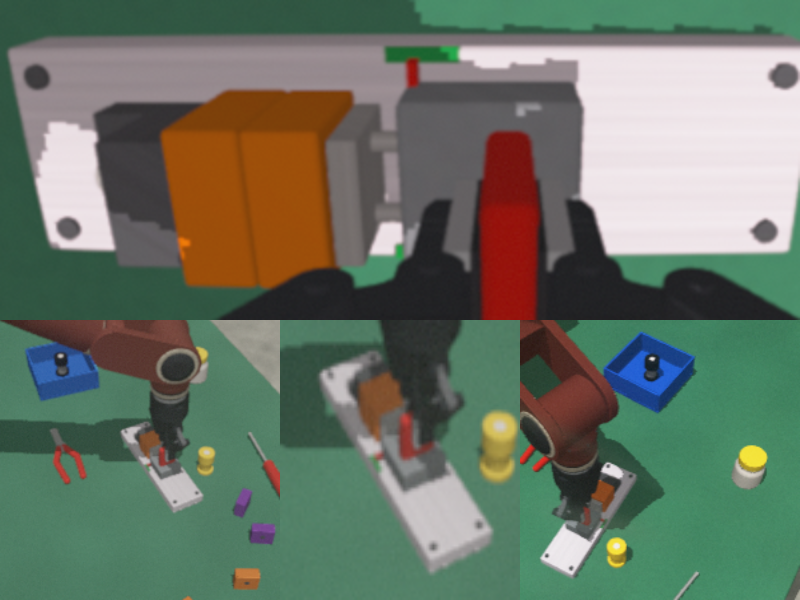

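```bash
python3 -c "
from station import ctrl
print(ctrl.finish_job())"
```

```text
the job is handed in; nothing more can be done
None
```

The job is handed in at about 31.5 s of the 72 s allowed. The gripper is still holding the red handle with 50 N and pushing, so you can tighten the lock. The hand-in gives no verdict.

- **Bobbin:** the black bobbin stands upright in the blue bin, confirmed in the final pictures.
- **Plates:** two orange plates close the gap, since the end stop face measured at about bed x = +55 mm. They stand square and side by side, tight against the end stop. My last position fit puts the first plate on the bed's centre line to about 1 mm. The second I judged square from the pictures only.
- **Pusher:** it is at about bed x = -31 mm and the arm is still. The pointer shows inside the green zone.
- **Pad squeeze:** the push reads 6.9 N. After allowing for about 1.2 N of friction, that gives roughly 6.3 mm of squeeze. The picture suggests about 7.5 mm, so the two differ by about 1 mm, but both are close to half squeezed and within 4 to 11.5 mm.
- **Left alone:** the cutters, screwdriver and jar were not touched. The other two orange plates, the purple plates and the yellow bobbin are still on the bench.

The only other disagreements were 1 to 3 mm between the cameras on the bed, end stop and handle positions, which did not affect the number of plates.

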